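# Lay out the aarti tray and switch on its battery lamp

### The job

Lay out the aarti tray as its drawing shows: stand the wooden incense holder upright inside the plain oblong outline and the battery lamp inside the other outline, with the flame over the drawn bar. Once the lamp stands in its place, still off, flip its stiff toggle over to the side of the flame so that it stays on; the lamp must still stand inside its outline afterwards. Do not tip the lamp over, and leave the aarti stand, the pink box and the two diyas where they are.

Things in the scene. Friction and masses are not known exactly. Their poses are not given: they have to be found in the camera images.
- lamp: Loose battery lamp, 0.4 kg; origin: centre of underside. Base 60 (x) by 130 (y) by 32 mm high, dark wood, brass top, carrying the flame lens and a steel toggle bat. Light for its stiff switch: pushed by the bat alone it slides or tips before the switch flips; take the reaction with the other finger on the flame's outer (-y) face, without letting the squeeze carry the lamp away.
- bat (a joint): Bat toggle, rad: 0 off (leans 20 deg away from flame, to lamp +y), 0.7 on (leans 20 deg to the flame), 0.35 upright: springs from there to either end. Turns about lamp x at y 8, z 30 mm. Bat 10 mm thick, ball end 13 mm, its centre 47 mm from the pivot. 7-8 N at the ball start it, less and less to the centre. Snaps over when the bat's finger is some 40 mm from the flame's outer face.
- bat_tip (a point): Centre of the ball at the end of the bat: at lamp y = 24 mm, z = 74 mm when off, y = -8 mm when on.
- flame (a point): Point in the rigid amber flame lens, at lamp x 0, y -25, z 75 mm; axes as the lamp's. The lens is a flat upright plate 12 mm thick (lamp y -31 to -19 mm), 44 mm wide in x from z = 32 to 80 mm, then narrowing in steps to its top at z = 93 mm; strong enough to lift the lamp by.
- holder: Loose wooden incense holder, an oblong block 44 mm (x) by 130 mm (y; the last 10 mm at each end are narrower and lower) by 36 mm high, 0.13 kg, a groove with three small holes in its top. Origin at the centre of its underside, z up. Either way round is right.
- lamp_spot (a point): Centre of the lamp's drawn outline (80 mm in x by 150 mm in y) on the floor of the fixed wooden tray, 6 mm above the shelf. Tray 220 by 230 mm, rim 12 mm above the shelf. y runs along the outline; the flame belongs over the drawn black bar at y = -25 mm; the lamp's axes then lie along the point's.
- holder_spot (a point): Centre of the plain drawn outline (64 mm in x by 150 mm in y) for the incense holder on the same tray floor, 97 mm towards -x of the lamp's spot in the tray's axes; y runs along the outline.
- stand: Bystander: steel aarti stand, 125 mm tall, foot 90 mm across; origin under its centre. Leave alone.
- pink_box: Bystander: pink plastic snap-lid box 84 by 124 by 57 mm high; origin under its centre. Leave alone.
- diya_a: Bystander: round clay diya 80 mm across, 28 mm high; origin under its centre. Leave alone.
- diya_b: Bystander: another such diya. Leave alone.
Mind the look-alikes: they are no part of the job. Of the things like the lamp, leave any that is blue or purple; of the rest the smaller one is meant.

How it is judged:
On the way, in this order (a step that is already met when the one before it is completed fails the run):
1. the lamp stands in its outline, flame over the bar, still off (horizontal distance between lamp and lamp_spot below 0.014 m and angle between the y axis of lamp and the y axis of lamp_spot, either way round below 0.2 rad and y of flame in the frame of lamp_spot below -0.01 m and z of lamp in the frame of lamp_spot below 0.005 m and angle between lamp's own z axis and vertical below 0.06 rad and linear speed of lamp below 0.02 m/s and value of joint bat below 0.25 rad), for 0.2 s.
2. the toggle is flipped on (value of joint bat above 0.6 rad), for 0.2 s.
At the end, for the whole second after the job is handed in: Lamp and incense holder stand upright and at rest on the tray floor, each centre within 14 mm of its outline's centre and turned less than 0.2 rad from it, the flame on the side of the drawn bar; the toggle is on (joint above 0.6 rad) (horizontal distance between lamp and lamp_spot below 0.014 m and angle between the y axis of lamp and the y axis of lamp_spot, either way round below 0.2 rad and y of flame in the frame of lamp_spot below -0.01 m and z of lamp in the frame of lamp_spot below 0.005 m and angle between each of lamp, holder's own z axis and vertical below 0.06 rad and linear speed of each of lamp, holder below 0.02 m/s and horizontal distance between holder and holder_spot below 0.014 m and angle between the y axis of holder and the y axis of holder_spot, either way round below 0.2 rad and z of holder in the frame of holder_spot below 0.005 m and value of joint bat above 0.6 rad); the robot touches nothing.
It fails at once if the lamp is tipped over (more than about 35 degrees) (angle between lamp's own z axis and vertical above 0.6 rad).
It fails at once if the steel aarti stand is shifted by more than 30 mm or tipped (distance of stand from where it was at the start of the episode above 0.03 m or angle between stand's own z axis and vertical above 0.4 rad).
It fails at once if the pink box is shifted by more than 30 mm or tipped (distance of pink_box from where it was at the start of the episode above 0.03 m or angle between pink_box's own z axis and vertical above 0.4 rad).
It fails at once if the first diya is shifted by more than 30 mm or tipped (distance of diya_a from where it was at the start of the episode above 0.03 m or angle between diya_a's own z axis and vertical above 0.4 rad).
It fails at once if the second diya is shifted by more than 30 mm or tipped (distance of diya_b from where it was at the start of the episode above 0.03 m or angle between diya_b's own z axis and vertical above 0.4 rad).
It also fails if it takes over 66 s, if anything falls off the work surface, if the arm or the gripper's body presses on something with over 40 N, if the wrist force passes 120 N, or if a joint passes its speed limit or range.

### The arm

A 7-joint arm with a two-finger parallel gripper is mounted at the origin on the work surface. World frame = base frame: x ahead of the robot, y to its left, z up, the work surface at z = 0. Lengths are in m, angles in rad, forces in N, time in s.
With the tool pointing down it reaches from about 0.4 to 0.925 m from the base axis. Payload 4.1 kg.
Tool frame: the origin (TCP) lies midway between the tips of the shut fingers; the grasp point (between the pads) lies 19 mm behind it (env.grip_point_offset is the distance from the TCP to the grasp point, in m); z points along the fingers, y is the line along which they close (so a half turn about z gives the same grasp; the last joint's range is limited). The gripper opens to 85 mm and grips with 20 to 120 N. Pads are 22 mm wide; open, the fingers measure 114 mm over their backs; the gripper's body (76 mm by 85 mm) begins 54 mm behind the grasp point. The pads swing forward as they close: fully open they stand 13 mm farther back than shut.
Start: joints at [-1.347, 0.398, 0.045, 1.537, -0.019, 1.207, -0.051], TCP at [0.206, 0.616, 0.231] pointing down, gripper open.
Joint ranges: [-2.82, 2.82], [-0.49, 2.23], [-1.37, 1.46], [0, 2.46], [-1.36, 4.5], [0.23, 2], [-2.94, 2.94]. Speed limits (rad/s): [2.57, 2.57, 3.14, 3.14, 3.14, 3.14, 3.14].

### API

Orientations are given as a unit quaternion [x, y, z, w].
In Python, from bench import state, eyes, env gives the robot as it stands.
- The arm moves only by the shell command python3 -m creep 'ROWS' [FORCE]. ROWS is a JSON object of lists of equal length, an entry for each row: "xyz": the shift along the tool's x, y, z in m, a list of three; "turn": the turn, a rotation vector about the tool's x, y, z in degrees, a list of three; "hand": the finger opening in m, from 0 to 0.0854. In form: {"xyz": [[x, y, z], ...], "turn": [[rx, ry, rz], ...], "hand": [hand, ...]}. A call has 1 to 20 rows; each row is the pose to reach, as a shift and turn from the pose commanded when the call began, along the tool's axes at that moment; what a row does not reach only later rows make up. A row lasts 1/10 s, in which the tool goes at most 50 mm and 8.59 degrees, less where a joint would pass 70% of its speed; a pose out of reach is approached as far as the arm can. A call with a gripper value outside its range is refused whole. The fingers move at their own pace and stop on an object; FORCE is the grip in N (left out, the last holds). Time passes only in rows, so rows that repeat a pose let the fingers close. It gives the time, the measured TCP pose, the force, the opening and the grip force at its end, in the units of the state.
- state(): the state, without advancing time (a new reading comes with each control period).
- eyes.snapshot(name): name is "scene" or "top" or "wrist"; returns a dict with "pixels" (420x560x3 uint8, red, green, blue), "K" (3x3 intrinsics, pixels), "rvec" (rotation vector, rad) and "tvec" (3), from world to camera coordinates, as OpenCV has them. Camera axes: x right, y down, z forward; pixel columns grow to the right and rows downward; lengths in m; the calibration is good to about 2 mm. A picture is of the moment at which its call begins. There is no depth.
- env.close_job(): hands the job in; it is judged then, once.
The state is a dict: "clock": time; "joint_positions": joint angles; "dq": joint speeds; "joint_efforts": joint torques, N m; "position": TCP position; "ee_rot": TCP orientation; "ft_force": force on the tool from outside, world axes, zero at the start; "torque": the same for the moment, N m; "opening": finger opening in m; "gripper_force": force on a finger pad.
Only numpy, scipy, OpenCV 4.12 (cv2) and the standard library are available. Lean on these libraries where they do the work, as an engineer would, in place of code of your own. Each camera call takes 0.05 s, during which the arm holds its last target. There are 200 camera calls.

## Working session

There is one attempt and no reset: what is moved stays moved. The work goes in short steps, Python scripts to look and compute and a shell command to move; the robot and the scene stay as the last step left them, time stands still between calls to the robot, and variables do not carry over. Pictures are saved under pics/ and viewed, at most 10 in all, crops included, and the job is handed in when it is done.

```bash
ls; mkdir -p pics; python3 - <<'E'
from bench import state, eyes, env
import cv2,numpy as np,pickle
s=state();print(s)
d={}
for n in("scene","top"):
    p=eyes.snapshot(n);d[n]=p
    cv2.imwrite(f"pics/{n}0.png",p["pixels"][...,::-1])
    print(n,p["K"],p["rvec"],p["tvec"])
pickle.dump(d,open("d0.pkl","wb"))
E
```

```text
pics
{'clock': 0.0, 'joint_positions': array([-1.34701377,  0.39922224,  0.04503581,  1.53790014, -0.01871363,
        1.20687478, -0.05067685]), 'dq': array([ 5.79876146e-04,  1.53425482e-03, -7.47610531e-04, -9.79511694e-04,
       -5.25120727e-04,  7.30377587e-05,  8.18826427e-04]), 'joint_efforts': array([ 5.04816926e-04, -4.75127578e+01,  1.36455897e+00, -2.54214245e+01,
        1.14490686e-02,  9.14532691e-03,  7.99759533e-06]), 'position': array([0.20595905, 0.61583448, 0.23023499]), 'ee_rot': array([ 1.60628203e-01,  9.87014487e-01, -9.86683187e-04, -9.66407555e-05]), 'ft_force': array([-0.787506  , -0.68765931, -0.16649912]), 'torque': array([-0.00616306, -0.01019496,  0.02796739]), 'gripper_force': 0.0, 'opening': 0.08541884857294971}
scene [[484.15990835   0.         269.00199191]
 [  0.         484.15990835 212.08161694]
 [  0.           0.           1.        ]] [ 1.41890543  2.44573699 -0.64054412] [ 0.30759231 -0.36096507  1.72805398]
top [[518.63930066   0.         282.04497647]
 [  0.         518.63930066 205.62844132]
 [  0.           0.           1.        ]] [ 2.15408968 -2.13554911  0.15115593] [-0.04939477  0.51568999  1.38696081]
```

View pics/scene0.png

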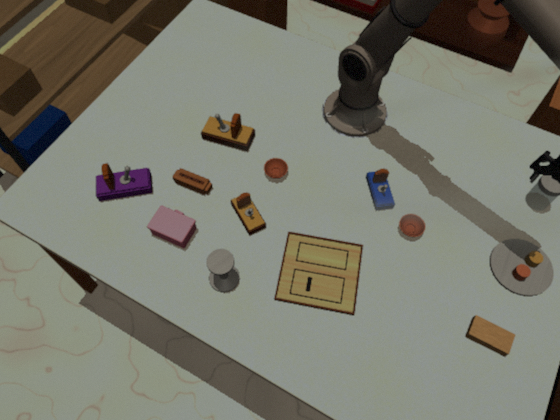

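View pics/top0.png

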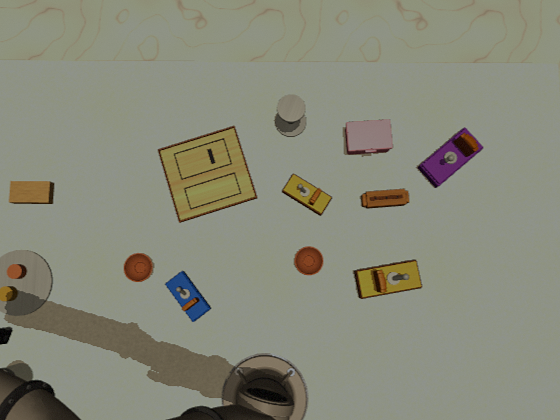

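The top view shows the small yellow lamp at (307,194), with its flame at lower right. The grooved holder is at (386,198) and the tray at (207,173), with the lamp outline at (203,158) and its bar to the right at (211,156). The larger yellow lamp at (388,279) is the decoy.

```bash
cat > h.py <<'E'
import numpy as np,cv2
from scipy.spatial.transform import Rotation as R
def cast(p,uv,z):
    uv=np.atleast_2d(uv).astype(float)
    Rm=R.from_rotvec(np.ravel(p["rvec"])).as_matrix();t=np.ravel(p["tvec"])
    c=-Rm.T@t
    d=np.c_[uv,np.ones(len(uv))]@np.linalg.inv(p["K"]).T@Rm
    return c+d*((z-c[2])/d[:,2])[:,None]
def proj(p,X):
    return cv2.projectPoints(np.atleast_2d(X).astype(float),np.array(p["rvec"]),np.array(p["tvec"]),np.array(p["K"]),None)[0][:,0]
E
python3 - <<'E'
import pickle,cv2,numpy as np
from h import *
d=pickle.load(open("d0.pkl","rb"));p=d["top"];im=p["pixels"]
c=im[105:235,150:420];cv2.imwrite("pics/crop0.png",cv2.resize(c,None,fx=2.96,fy=2.96,interpolation=cv2.INTER_CUBIC)[...,::-1])
for q in [(207,173),(203,158),(211,156),(307,194),(386,198),(291,115),(369,136),(309,261),(138,267),(388,279)]:
    print(q,im[q[1],q[0]],cast(p,q,0.01)[0].round(3))
s=d["scene"]
for q,z in [((262,-1),0)]:pass
print(R.from_quat([0.1606,0.98701,-0.00099,-0.0001]).as_matrix().round(2))
E
```

```text
(207, 173) [145 118  66] [0.611 0.168 0.01 ]
(203, 158) [144 121  70] [0.655 0.181 0.01 ]
(211, 156) [27 24 24] [0.661 0.158 0.01 ]
(307, 194) [142 139 125] [ 0.554 -0.115  0.01 ]
(386, 198) [36 25 17] [ 0.544 -0.336  0.01 ]
(291, 115) [136 131 114] [ 0.783 -0.068  0.01 ]
(369, 136) [144 125 124] [ 0.723 -0.291  0.01 ]
(309, 261) [131  67  31] [ 0.366 -0.12   0.01 ]
(138, 267) [130  65  32] [0.346 0.35  0.01 ]
(388, 279) [143 139 123] [ 0.319 -0.337  0.01 ]
[[-0.95  0.32 -0.  ]
 [ 0.32  0.95 -0.  ]
 [-0.   -0.   -1.  ]]
```

View pics/crop0.png

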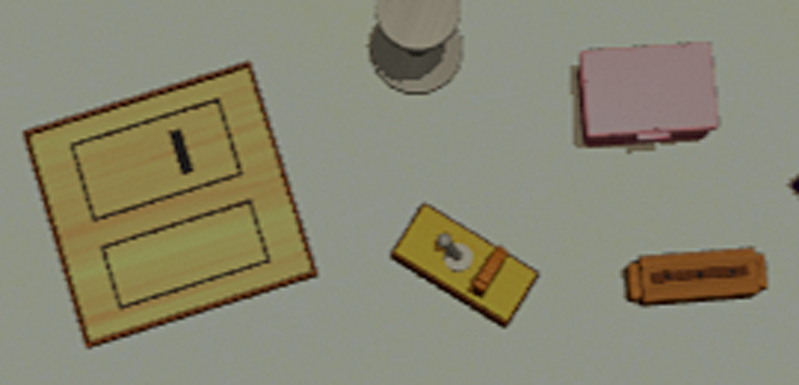

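The crop shows both outlines, the brass lamp top and the holder clearly, so I'll cast their corners.

```bash
python3 - <<'E'
import pickle
from h import *
d=pickle.load(open("d0.pkl","rb"));p=d["top"]
def q(n,c,z):
    X=cast(p,np.array(c)/2.96+[150-.33,105-.33],z);e=X[[0,3]].mean(0)-X[[1,2]].mean(0)  # left end - right end
    print(n,X[:,:2].mean(0).round(4),"y-axis(left) yaw",np.degrees(np.arctan2(e[1],e[0])).round(1),"len",np.linalg.norm(e).round(4),"wid",np.linalg.norm(X[:2].mean(0)-X[2:].mean(0)).round(4))
q("lampspot",[(72,144),(219,99),(241,174),(95,219)],.006)
q("holdspot",[(103,247),(250,202),(269,261),(120,307)],.006)
q("lamp",[(425,204),(539,272),(506,326),(391,257)],.032)
q("tray",[(24,131),(249,63),(316,273),(89,346)],.012)
q("holder",[(638,256),(752,250),(757,297),(640,303)],.036)
# blob holder
im=p["pixels"].astype(int);m=((im[...,0]-im[...,2]>50)).astype(np.uint8);m[:, :350]=0;m[:,425:]=0;m[:180]=0;m[215:]=0
c=max(cv2.findContours(m,0,2)[0],key=cv2.contourArea);r=cv2.minAreaRect(c);print(r)
b=cv2.boxPoints(r);print(cast(p,b,.03).round(4)[:,:2],cast(p,[r[0]],.03).round(4))
E
```

```text
lampspot [0.6548 0.1823] y-axis(left) yaw 108.0 len 0.1468 wid 0.0774
holdspot [0.562 0.152] y-axis(left) yaw 107.9 len 0.1469 wid 0.0604
lamp [ 0.5498 -0.1131] y-axis(left) yaw 59.1 len 0.1247 wid 0.0597
tray [0.6112 0.168 ] y-axis(left) yaw 108.2 len 0.2248 wid 0.2173
holder [ 0.5397 -0.3283] y-axis(left) yaw 93.5 len 0.1076 wid 0.0443
((384.91888427734375, 197.4864959716797), (15.390829086303711, 46.411720275878906), 85.42607879638672)
[[ 0.5581 -0.2637]
 [ 0.5695 -0.392 ]
 [ 0.5266 -0.3943]
 [ 0.5152 -0.2665]] [[ 0.5423 -0.3291  0.03  ]]
```

```bash
cat >> h.py <<'E'
def go(x,y,z,yaw):
    "shift/turn in tool axes (tool y to world yaw deg, mod 180), pointing down"
    from bench import state
    s=state();Q=R.from_quat(s["ee_rot"]);M=Q.as_matrix()
    a=np.radians(yaw)
    best=None
    for k in (0,np.pi):
        yt=np.array([np.cos(a+k),np.sin(a+k),0]);zt=np.array([0,0,-1.]);T=np.c_[np.cross(yt,zt),yt,zt]
        rv=np.degrees((Q.inv()*R.from_matrix(T)).as_rotvec())
        if best is None or np.linalg.norm(rv)<np.linalg.norm(best): best=rv
    print("xyz",(M.T@(np.array([x,y,z])-s["position"])).round(4),"turn",best.round(2))
E
python3 - <<'E'
from h import *
go(.6,.2,.25,4.5)
go(.541,-.329,.2,4.5)
E
```

```text
xyz [-0.5056 -0.2695 -0.0191] turn [-9.000e-02  6.000e-02  6.701e+01]
xyz [-0.6174 -0.7898  0.0318] turn [-9.000e-02  6.000e-02  6.701e+01]
```

```bash
python3 -m creep '{"xyz":[[-0.25,-0.1,-0.02],[-0.5,-0.27,-0.02],[-0.5,-0.27,-0.02],[-0.5,-0.27,-0.02],[-0.5,-0.27,-0.02],[-0.5,-0.27,-0.02],[-0.5,-0.27,-0.02],[-0.5,-0.27,-0.02],[-0.5,-0.27,-0.02],[-0.5,-0.27,-0.02],[-0.5,-0.27,-0.02],[-0.5,-0.27,-0.02],[-0.5,-0.27,-0.02]],"turn":[[0,0,8],[0,0,16],[0,0,24],[0,0,32],[0,0,40],[0,0,48],[0,0,56],[0,0,64],[0,0,67],[0,0,67],[0,0,67],[0,0,67],[0,0,67]],"hand":[0.085,0.085,0.085,0.085,0.085,0.085,0.085,0.085,0.085,0.085,0.085,0.085,0.085]}' 30
python3 - <<'E'
from h import *
go(.541,-.329,.2,4.5)
E
```

```text
clock: 1.4
position: [0.5968, 0.1969, 0.251]
ee_rot: [0.681, 0.732, -0.001, 0.001]
ft_force: [-0.7, 1.3, 0.7]
opening: 0.0852
gripper_force: 0.0
xyz [-0.5205 -0.0931  0.0524] turn [ 0.04  0.15 -0.42]
```

```bash
python3 -m creep '{"xyz":[[-0.52,-0.093,0],[-0.52,-0.093,0],[-0.52,-0.093,0],[-0.52,-0.093,0],[-0.52,-0.093,0],[-0.52,-0.093,0],[-0.52,-0.093,0],[-0.52,-0.093,0.03],[-0.52,-0.093,0.05],[-0.52,-0.093,0.05],[-0.52,-0.093,0.05],[-0.52,-0.093,0.05],[-0.52,-0.093,0.05],[-0.52,-0.093,0.05],[-0.52,-0.093,0.05]],"turn":[[0,0,0],[0,0,0],[0,0,0],[0,0,0],[0,0,0],[0,0,0],[0,0,0],[0,0,0],[0,0,0],[0,0,0],[0,0,0],[0,0,0],[0,0,0],[0,0,0],[0,0,0]],"hand":[0.085,0.085,0.085,0.085,0.085,0.085,0.085,0.085,0.085,0.085,0.085,0.085,0.085,0.085,0.085]}'
python3 - <<'E'
from h import *
from bench import eyes
p=eyes.snapshot("wrist");im=p["pixels"].astype(int);cv2.imwrite("pics/w1.png",p["pixels"][...,::-1])
m=(im[...,0]-im[...,2]>50).astype(np.uint8)
c=max(cv2.findContours(m,0,2)[0],key=cv2.contourArea);r=cv2.minAreaRect(c);print(r)
print(cast(p,cv2.boxPoints(r),.036).round(4)[:,:2],cast(p,[r[0]],.036).round(4))
go(.541,-.329,.2,4.5)
E
```

```text
clock: 2.9
position: [0.5443, -0.3213, 0.2015]
ee_rot: [0.677, 0.736, 0.001, -0.0]
ft_force: [1.4, 0.3, 0.8]
opening: 0.0848
gripper_force: 0.0
((36.5, 168.5), (199.0, 73.0), 90.0)
[[ 0.321  -0.2475]
 [ 0.3768 -0.2429]
 [ 0.361  -0.4147]
 [ 0.2948 -0.4202]] [[ 0.3393 -0.3239  0.036 ]]
xyz [-0.007  -0.0037  0.0016] turn [ 0.07 -0.05  0.2 ]
```

View pics/w1.png

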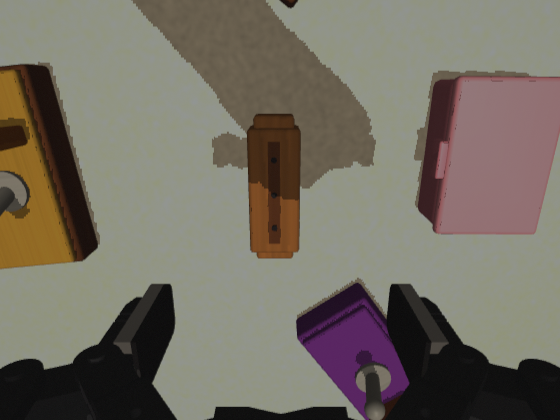

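The wrist view shows the holder upright and almost aligned. Its holes are at (274,160), (274,194) and (274,228), and the top spans x 249–299.

```bash
python3 - <<'E'
from h import *
from bench import eyes
p=eyes.snapshot("wrist")
X=cast(p,[(274,194),(274,160),(274,228),(249,190),(299,190)],.034);print(X.round(4))
e=X[1]-X[2];print(np.degrees(np.arctan2(e[1],e[0])))
c=(X[0]+X[3:].mean(0))/2;print(c)
go(c[0],c[1],.004,4.5)
E
```

```text
[[ 0.5379 -0.3307  0.034 ]
 [ 0.5357 -0.3013  0.034 ]
 [ 0.5403 -0.3619  0.034 ]
 [ 0.5164 -0.3289  0.034 ]
 [ 0.559  -0.3254  0.034 ]]
94.4017531382181
[ 0.53781038 -0.32895711  0.034     ]
xyz [-0.0064 -0.0068  0.1976] turn [ 0.06 -0.04  0.17]
```

```bash
python3 -m creep '{"xyz":[[-0.006,-0.007,0.05],[-0.006,-0.007,0.1],[-0.006,-0.007,0.15],[-0.006,-0.007,0.18],[-0.006,-0.007,0.197],[-0.006,-0.007,0.197],[-0.006,-0.007,0.197],[-0.006,-0.007,0.197],[-0.006,-0.007,0.197],[-0.006,-0.007,0.197],[-0.006,-0.007,0.197],[-0.006,-0.007,0.197]],"turn":[[0,0,0],[0,0,0],[0,0,0],[0,0,0],[0,0,0],[0,0,0],[0,0,0],[0,0,0],[0,0,0],[0,0,0],[0,0,0],[0,0,0]],"hand":[0.085,0.085,0.085,0.085,0.085,0.085,0.085,0.03,0.03,0.03,0.03,0.03]}' 30
python3 -m creep '{"xyz":[[0,0,0],[0,0,0],[0,0,-0.05],[0,0,-0.1],[0,0,-0.15],[0,0,-0.2],[0,0,-0.2],[0,0,-0.2]],"turn":[[0,0,0],[0,0,0],[0,0,0],[0,0,0],[0,0,0],[0,0,0],[0,0,0],[0,0,0]],"hand":[0.03,0.03,0.03,0.03,0.03,0.03,0.03,0.03]}' 30
python3 - <<'E'
from h import *
go(.562,.152,.14,18)
E
```

```text
clock: 4.2
position: [0.5376, -0.331, 0.0058]
ee_rot: [0.679, 0.734, 0.001, 0.001]
ft_force: [0.0, 0.4, 6.6]
opening: 0.0441
gripper_force: 32.5
clock: 5.0
position: [0.5367, -0.3307, 0.2056]
ee_rot: [0.679, 0.734, 0.001, 0.001]
ft_force: [-0.1, 0.1, -1.9]
opening: 0.0433
gripper_force: 31.7
xyz [0.4792 0.063  0.0654] turn [  0.13   0.06 -13.49]
```

```bash
python3 -m creep '{"xyz":[[0.479,0.063,0],[0.479,0.063,0],[0.479,0.063,0],[0.479,0.063,0],[0.479,0.063,0],[0.479,0.063,0],[0.479,0.063,0],[0.479,0.063,0],[0.479,0.063,0.03],[0.479,0.063,0.065],[0.479,0.063,0.065],[0.479,0.063,0.065],[0.479,0.063,0.065],[0.479,0.063,0.065],[0.479,0.063,0.065]],"turn":[[0,0,0],[0,0,0],[0,0,0],[0,0,-5],[0,0,-10],[0,0,-13.5],[0,0,-13.5],[0,0,-13.5],[0,0,-13.5],[0,0,-13.5],[0,0,-13.5],[0,0,-13.5],[0,0,-13.5],[0,0,-13.5],[0,0,-13.5]],"hand":[0.03,0.03,0.03,0.03,0.03,0.03,0.03,0.03,0.03,0.03,0.03,0.03,0.03,0.03,0.03]}'
python3 - <<'E'
from h import *
from bench import eyes
p=eyes.snapshot("wrist");cv2.imwrite("pics/w2.png",p["pixels"][...,::-1])
go(.562,.152,.012,18)
E
```

```text
clock: 6.5
position: [0.5625, 0.1504, 0.1405]
ee_rot: [0.589, 0.808, 0.001, 0.001]
ft_force: [0.0, -0.3, -0.4]
opening: 0.0438
gripper_force: 31.6
xyz [ 0.0013 -0.0002  0.1285] turn [ 0.12 -0.   -0.13]
```

View pics/w2.png

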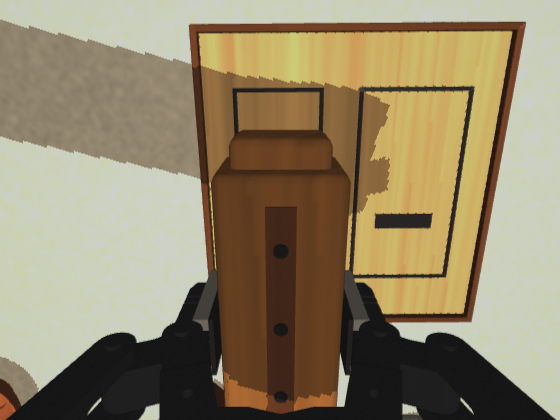

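The wrist view shows the held holder above its outline. The lamp outline's corners are at (361,88), (473,88), (445,275) and (354,275).

```bash
python3 - <<'E'
from h import *
from bench import eyes
p=eyes.snapshot("wrist")
X=cast(p,[(361,88),(473,88),(445,275),(354,275),(235,90),(322,89)],.006)[:,:2]
c=X[:4].mean(0);e=X[:2].mean(0)-X[2:4].mean(0);print(c,np.degrees(np.arctan2(e[1],e[0])),np.linalg.norm(e),np.linalg.norm(X[0]-X[1]))
u=e/np.linalg.norm(e);xx=np.array([u[1],-u[0]]);print("holder spot",c-.097*xx, X[4:].mean(0)-.075*u)
# tray corner check
T=cast(p,[(190,24),(525,23)],.012)[:,:2];print(np.degrees(np.arctan2(*(T[1]-T[0])[::-1])),T.mean(0)-.115*u)
E
```

```text
[0.65191088 0.18518727] 108.91966063653769 0.1471047335680069 0.07861268102353125
holder spot [0.56015139 0.1537358 ] [0.56023624 0.15302831]
18.06216365135996 [0.60973301 0.17015454]
```

```bash
python3 -m creep '{"xyz":[[0.001,-0.001,0.05],[0.001,-0.001,0.09],[0.001,-0.001,0.11],[0.001,-0.001,0.12],[0.001,-0.001,0.128],[0.001,-0.001,0.128],[0.001,-0.001,0.128],[0.001,-0.001,0.128],[0.001,-0.001,0.128],[0.001,-0.001,0.128],[0.001,-0.001,0.128],[0.001,-0.001,0.08],[0.001,-0.001,0.03],[0.001,-0.001,-0.02],[0.001,-0.001,-0.06],[0.001,-0.001,-0.06]],"turn":[[0,0,0],[0,0,0],[0,0,0],[0,0,0],[0,0,0],[0,0,0],[0,0,0],[0,0,0],[0,0,0],[0,0,0],[0,0,0],[0,0,0],[0,0,0],[0,0,0],[0,0,0],[0,0,0]],"hand":[0.03,0.03,0.03,0.03,0.03,0.03,0.03,0.075,0.075,0.075,0.075,0.075,0.075,0.075,0.075,0.075]}'
python3 - <<'E'
from h import *
l=np.array([.5498,-.1131]);u=np.array([np.cos(np.radians(59.1)),np.sin(np.radians(59.1))]);f=l-.025*u;print(f)
go(f[0]-.0,f[1],.24,59.1)
E
```

```text
clock: 8.2
position: [0.5645, 0.1534, 0.206]
ee_rot: [0.588, 0.809, 0.006, 0.003]
ft_force: [0.5, 0.1, -1.3]
opening: 0.0749
gripper_force: 0.0
[ 0.53696147 -0.13455162]
xyz [-0.2653 -0.1146 -0.0358] turn [  0.73   0.2  -41.11]
```

```bash
python3 -m creep '{"xyz":[[-0.265,-0.115,-0.036],[-0.265,-0.115,-0.036],[-0.265,-0.115,-0.036],[-0.265,-0.115,-0.036],[-0.265,-0.115,-0.036],[-0.265,-0.115,-0.036],[-0.265,-0.115,-0.036],[-0.265,-0.115,-0.036],[-0.265,-0.115,-0.036],[-0.265,-0.115,-0.036]],"turn":[[0,0,-8],[0,0,-16],[0,0,-24],[0,0,-32],[0,0,-40],[0,0,-41],[0,0,-41],[0,0,-41],[0,0,-41],[0,0,-41]],"hand":[0.06,0.06,0.06,0.06,0.06,0.06,0.06,0.06,0.06,0.06]}'
python3 - <<'E'
from h import *
from bench import eyes
p=eyes.snapshot("wrist");cv2.imwrite("pics/w3.png",p["pixels"][...,::-1])
t=eyes.snapshot("top");c=t["pixels"][105:235,150:420];cv2.imwrite("pics/crop1.png",cv2.resize(c,None,fx=2.96,fy=2.96,interpolation=cv2.INTER_CUBIC)[...,::-1])
E
```

```text
clock: 9.2
position: [0.533, -0.1328, 0.2346]
ee_rot: [0.266, 0.964, 0.0, -0.001]
ft_force: [-0.2, 0.1, -0.1]
opening: 0.0604
gripper_force: 0.0
```

View pics/w3.png

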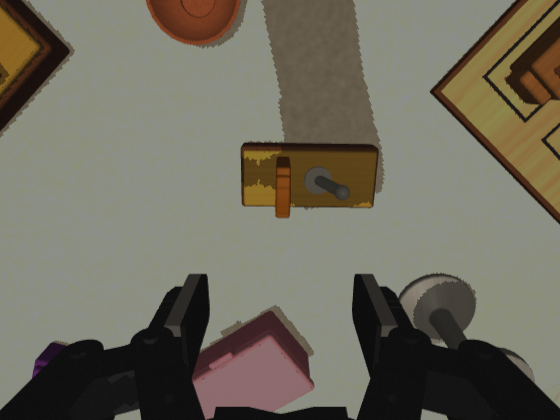

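The wrist view shows the lamp with its brass corners at (243,144), (378,147), (374,208) and (242,207). The flame is at (284,187) and the bat leans right, so it is off.

```bash
python3 - <<'E'
from h import *
from bench import eyes
p=eyes.snapshot("wrist")
X=cast(p,[(243,144),(378,147),(374,208),(242,207)],.032)[:,:2]
c=X.mean(0);e=X[1:3].mean(0)-X[[0,3]].mean(0);yaw=np.degrees(np.arctan2(e[1],e[0]));u=e/np.linalg.norm(e)
print(c,yaw,np.linalg.norm(e),np.linalg.norm(X[0]-X[3]))
f=c-.025*u;print("flame",f)
q=cast(p,[(275.5,190),(291,190)],.085)[:,:2];print("flame y faces",(q-c)@u)
b=cast(p,[(342,192)],.074)[0,:2];print("bat y",(b-c)@u,(b-c)@np.array([u[1],-u[0]]))
go(f[0],f[1],.061,yaw)
E
```

```text
[ 0.54735724 -0.11137496] 58.30224442988694 0.12575873689354736 0.060763571724789155
flame [ 0.53422128 -0.13264575]
flame y faces [-0.03126705 -0.01876801]
bat y 0.024411935368120967 0.0019355367980426201
xyz [-0.0007  0.0014  0.174 ] turn [ 0.   -0.03  0.84]
```

```bash
python3 -m creep '{"xyz":[[0,0.001,0.04],[0,0.001,0.08],[0,0.001,0.11],[0,0.001,0.11],[0,0.001,0.13],[0,0.001,0.15],[0,0.001,0.17],[0,0.001,0.183],[0,0.001,0.183],[0,0.001,0.183],[0,0.001,0.183],[0,0.001,0.183],[0,0.001,0.183],[0,0.001,0.183]],"turn":[[0,0,0.8],[0,0,0.8],[0,0,0.8],[0,0,0.8],[0,0,0.8],[0,0,0.8],[0,0,0.8],[0,0,0.8],[0,0,0.8],[0,0,0.8],[0,0,0.8],[0,0,0.8],[0,0,0.8],[0,0,0.8]],"hand":[0.03,0.03,0.03,0.03,0.03,0.03,0.03,0.03,0.03,0.03,0,0,0,0]}' 60
python3 -m creep '{"xyz":[[0,0,0],[0,0,-0.02],[0,0,-0.04],[0,0,-0.06],[0,0,-0.06]],"turn":[[0,0,0],[0,0,0],[0,0,0],[0,0,0],[0,0,0]],"hand":[0,0,0,0,0]}' 60
python3 - <<'E'
from h import *
from bench import state
s=state();print(s["position"],s["opening"])
a=np.radians(108.2);l=np.array([.6535,.1835]);f=l-.025*np.array([np.cos(a),np.sin(a)]);print(f)
go(f[0],f[1],.115,108.2)
E
```

```text
clock: 10.75
position: [0.535, -0.134, 0.0538]
ee_rot: [0.274, 0.962, 0.001, 0.002]
ft_force: [0.6, 0.4, 6.4]
opening: 0.0112
gripper_force: 59.7
clock: 11.25
position: [0.5346, -0.1346, 0.1141]
ee_rot: [0.274, 0.962, 0.0, 0.002]
ft_force: [1.4, -0.8, -4.7]
opening: 0.0114
gripper_force: 59.2
[ 0.53458222 -0.13460673  0.11409751] 0.011364032600598293
[0.66130837 0.1597507 ]
xyz [ 0.0474  0.317  -0.0006] turn [-1.0e-02  2.4e-01 -5.0e+01]
```

```bash
python3 -m creep '{"xyz":[[0,0,-0.02],[0.015,0.04,-0.02],[0.02,0.08,-0.02],[0.025,0.12,-0.02],[0.03,0.16,-0.02],[0.035,0.2,-0.02],[0.04,0.24,-0.02],[0.047,0.28,-0.02],[0.047,0.317,-0.02],[0.047,0.317,-0.02],[0.047,0.317,-0.02],[0.047,0.317,-0.02],[0.047,0.317,-0.02]],"turn":[[0,0,0],[0,0,-6],[0,0,-12],[0,0,-18],[0,0,-24],[0,0,-30],[0,0,-36],[0,0,-42],[0,0,-48],[0,0,-50],[0,0,-50],[0,0,-50],[0,0,-50]],"hand":[0,0,0,0,0,0,0,0,0,0,0,0,0]}'
python3 - <<'E'
from h import *
from bench import eyes
p=eyes.snapshot("wrist");cv2.imwrite("pics/w4.png",p["pixels"][...,::-1])
go(.6613,.15975,.06,108.2)
E
```

```text
clock: 12.55
position: [0.6597, 0.1581, 0.1314]
ee_rot: [-0.157, 0.988, -0.001, -0.001]
ft_force: [0.1, 0.7, -4.0]
opening: 0.0112
gripper_force: 59.3
xyz [-0.0018  0.0009  0.0718] turn [-0.03 -0.07 -0.14]
```

View pics/w4.png

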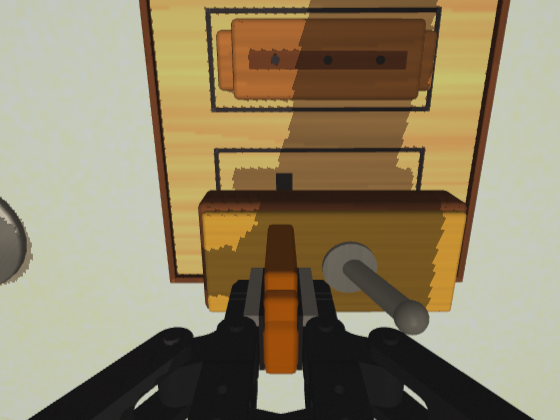

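The wrist view shows the holder inside its outline, whose corners are (207,9), (441,9), (431,108) and (213,109). The near edge of the lamp outline runs from (215,150) to (424,150).

```bash
python3 - <<'E'
from h import *
from bench import eyes
p=eyes.snapshot("wrist")
X=cast(p,[(208,10),(440,10),(430,108),(214,109),(216,150),(423,150)],.006)[:,:2]
e=X[1]-X[0]+X[2]-X[3]+X[5]-X[4];u=e/np.linalg.norm(e);xx=np.array([u[1],-u[0]])
c=X[:4].mean(0);print("spot",c,np.degrees(np.arctan2(u[1],u[0])))
ls=np.mean([c+.097*xx,X[4:].mean(0)+.04*xx],0);print([c+.097*xx,X[4:].mean(0)+.04*xx])
H=cast(p,[(276,60),(328,60),(380,60)],.038)[:,:2];h=H.mean(0);v=H[2]-H[0];print("holder rel",(h-c)@xx,(h-c)@u,np.degrees(np.arctan2(v[1],v[0])))
f=ls-.025*u;print(f);go(f[0],f[1],.06,108.2)
E
```

```text
spot [0.55837009 0.15492406] 108.16093365101715
[array([0.65053801, 0.18515771]), array([0.65271756, 0.18545328])]
holder rel 0.0008896342296695866 -0.00046167855543364415 108.07861721091466
[0.65941997 0.16155087]
xyz [-0.0002  0.0029  0.0721] turn [-0.02 -0.03 -0.12]
```

```bash
python3 -m creep '{"xyz":[[-0.001,0.002,0.03],[-0.001,0.002,0.05],[-0.001,0.002,0.06],[-0.001,0.002,0.067],[-0.001,0.002,0.072],[-0.001,0.002,0.072],[-0.001,0.002,0.072]],"turn":[[0,0,0],[0,0,0],[0,0,0],[0,0,0],[0,0,0],[0,0,0],[0,0,0]],"hand":[0,0,0,0,0,0,0]}'
```

```text
clock: 13.35
position: [0.6615, 0.1625, 0.0612]
ee_rot: [-0.158, 0.987, 0.0, 0.001]
ft_force: [-0.7, -0.1, -5.1]
opening: 0.0114
gripper_force: 59.3
```

```bash
python3 -m creep '{"xyz":[[0,-0.002,0.002],[0,-0.002,0.003],[0,-0.002,0.003],[0,-0.002,0.003]],"turn":[[0,0,0],[0,0,0],[0,0,0],[0,0,0]],"hand":[0,0,0,0]}'
```

```text
clock: 13.75
position: [0.6624, 0.1615, 0.0599]
ee_rot: [-0.158, 0.987, 0.001, 0.001]
ft_force: [-3.1, 1.4, 4.5]
opening: 0.0109
gripper_force: 60.8
```

```bash
python3 -m creep '{"xyz":[[0,0,0],[0,0,0],[0,0,0],[0,0,0],[0,0,-0.03],[0,0,-0.07],[0,0,-0.11],[0,0,-0.15],[0,0,-0.17],[0,0,-0.17],[0,0,-0.17]],"turn":[[0,0,0],[0,0,0],[0,0,0],[0,0,0],[0,0,0],[0,0,0],[0,0,0],[0,0,0],[0,0,0],[0,0,0],[0,0,0]],"hand":[0.028,0.028,0.028,0.028,0.028,0.028,0.028,0.05,0.078,0.078,0.078]}'
python3 - <<'E'
from h import *
from bench import eyes
p=eyes.snapshot("wrist");cv2.imwrite("pics/w5.png",p["pixels"][...,::-1])
E
```

```text
clock: 14.85
position: [0.6612, 0.1604, 0.227]
ee_rot: [-0.158, 0.987, 0.0, -0.0]
ft_force: [0.5, -0.4, -0.3]
opening: 0.0778
gripper_force: 0.0
```

View pics/w5.png

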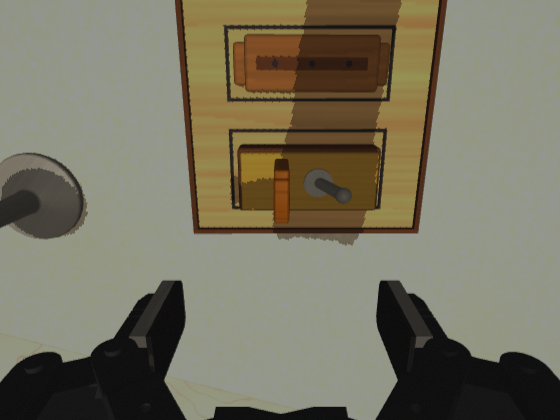

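The lamp stands in its outline: its brass top is at about (240,150)–(379,210), the outline corners are (230,130), (386,130), (380,208) and (233,208), and the bat is off.

```bash
python3 - <<'E'
from h import *
from bench import eyes
p=eyes.snapshot("wrist")
O=cast(p,[(230,130),(386,130),(380,208),(233,208)],.006)[:,:2];X=cast(p,[(240,150),(380,150),(379,210),(239,209)],.038)[:,:2]
e=O[1]+O[2]-O[0]-O[3];u=e/np.linalg.norm(e);xx=np.array([u[1],-u[0]])
c=X.mean(0);v=X[1]+X[2]-X[0]-X[3];d=c-O.mean(0)
print("lamp",c,np.degrees(np.arctan2(v[1],v[0])),"spot",O.mean(0),np.degrees(np.arctan2(u[1],u[0])),"rel x,y",d@xx,d@u)
q=cast(p,[(275,190),(290,190)],.09)[:,:2];print((q-c)@u)
b=cast(p,[(344,196)],.080)[0,:2];print("bat",(b-c)@u,(b-c)@xx)
t=c-.0015*u
go(t[0],t[1],.062,108.2)
E
```

```text
lamp [0.65188078 0.18531479] 107.97821158192357 spot [0.64977693 0.18472876] 108.20255555815969 rel x,y 0.0021816294967662167 -0.00010048654446462618
[-0.03054968 -0.01902759]
bat 0.024501586759853634 0.0020683522811968664
xyz [-0.0003  0.0248  0.1633] turn [ 0.01 -0.19  0.01]
```

```bash
python3 -m creep '{"xyz":[[0,0.025,0],[0,0.025,0.04],[0,0.025,0.08],[0,0.025,0.11],[0,0.025,0.11],[0,0.025,0.13],[0,0.025,0.15],[0,0.025,0.163],[0,0.025,0.163],[0,0.025,0.163]],"turn":[[0,0,0],[0,0,0],[0,0,0],[0,0,0],[0,0,0],[0,0,0],[0,0,0],[0,0,0],[0,0,0],[0,0,0]],"hand":[0.078,0.078,0.078,0.078,0.078,0.078,0.078,0.078,0.078,0.078]}' 40
python3 - <<'E'
from h import *
c=np.array([.65188,.18531]);a=np.radians(108.1);t=c-.0005*np.array([np.cos(a),np.sin(a)]);go(t[0],t[1],.062,108.1)
E
```

```text
clock: 15.95
position: [0.6541, 0.1843, 0.0651]
ee_rot: [-0.158, 0.987, 0.0, 0.0]
ft_force: [-0.1, -0.0, 1.5]
opening: 0.0781
gripper_force: 0.0
xyz [0.0018 0.0011 0.0031] turn [0.   0.05 0.1 ]
```

```bash
python3 -m creep '{"xyz":[[0.001,0.001,0.002],[0.001,0.001,0.003],[0.001,0.001,0.003],[0.001,0.001,0.003],[0.001,0,0.003],[0.001,-0.001,0.003],[0.001,-0.002,0.003],[0.001,-0.003,0.003],[0.001,-0.004,0.003],[0.001,-0.005,0.003]],"turn":[[0,0,0],[0,0,0],[0,0,0],[0,0,0],[0,0,0],[0,0,0],[0,0,0],[0,0,0],[0,0,0],[0,0,0]],"hand":[0.068,0.064,0.062,0.062,0.06,0.058,0.056,0.054,0.052,0.05]}' 40
python3 - <<'E'
from h import *
from bench import state
c=np.array([.65188,.18531]);a=np.radians(108.1);s=state();u=np.array([np.cos(a),np.sin(a)])
y=(s["position"][:2]-c)@u;print("centre y",y,"flame finger",y-s["opening"]/2,"bat finger",y+s["opening"]/2)
E
```

```text
clock: 16.95
position: [0.6553, 0.1794, 0.0629]
ee_rot: [-0.158, 0.987, 0.0, 0.001]
ft_force: [-0.5, 0.7, 3.2]
opening: 0.0502
gripper_force: 2.7
centre y -0.006681922570833878 flame finger -0.0317642612814156 bat finger 0.018400416139747848
```

```bash
python3 -m creep '{"xyz":[[0,-0.001,0],[0,-0.002,0],[0,-0.003,0],[0,-0.004,0],[0,-0.005,0],[0,-0.006,0],[0,-0.006,0],[0,-0.006,0]],"turn":[[0,0,0],[0,0,0],[0,0,0],[0,0,0],[0,0,0],[0,0,0],[0,0,0],[0,0,0]],"hand":[0.048,0.046,0.044,0.042,0.04,0.038,0.038,0.038]}' 40
python3 - <<'E'
from h import *
from bench import state,eyes
c=np.array([.65188,.18531]);a=np.radians(108.1);s=state();u=np.array([np.cos(a),np.sin(a)])
y=(s["position"][:2]-c)@u;print("centre y",y,"flame finger",y-s["opening"]/2,"bat finger",y+s["opening"]/2)
E
```

```text
clock: 17.75
position: [0.6558, 0.1738, 0.0611]
ee_rot: [-0.158, 0.987, 0.0, -0.0]
ft_force: [-1.0, 0.9, -0.5]
opening: 0.038
gripper_force: 0.0
centre y -0.012160904757527949 flame finger -0.031165916906418532 bat finger 0.006844107391362634
```

```bash
python3 -m creep '{"xyz":[[0,0.003,0],[0,0.006,0],[0,0.006,0],[0,0.006,-0.03],[0,0.006,-0.07],[0,-0.02,-0.11],[0,-0.02,-0.15],[0,-0.02,-0.165],[0,-0.02,-0.165],[0,-0.02,-0.165],[0,-0.02,-0.165]],"turn":[[0,0,0],[0,0,0],[0,0,0],[0,0,0],[0,0,0],[0,0,0],[0,0,0],[0,0,0],[0,0,0],[0,0,0],[0,0,0]],"hand":[0.046,0.056,0.06,0.06,0.06,0.06,0.06,0.06,0.06,0.06,0.06]}'
python3 - <<'E'
from h import *
from bench import eyes
p=eyes.snapshot("wrist");cv2.imwrite("pics/w6.png",p["pixels"][...,::-1])
E
```

```text
clock: 18.85
position: [0.6607, 0.155, 0.2235]
ee_rot: [-0.159, 0.987, -0.0, -0.002]
ft_force: [-0.7, 0.5, -0.3]
opening: 0.06
gripper_force: 0.0
```

View pics/w6.png

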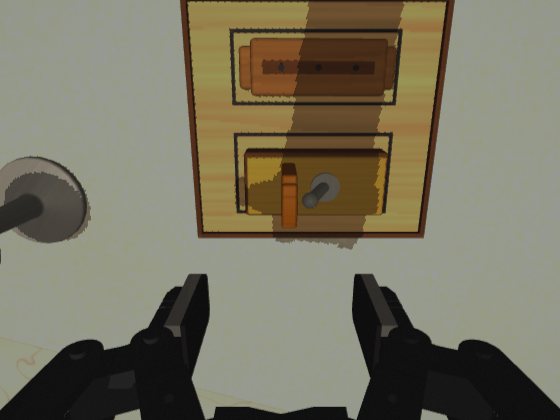

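The bat at (311,200) now leans to the flame. The lamp still stands centred in its outline, the holder is in its own, and the gripper is clear of everything.

```bash
python3 - <<'E'
from bench import env
print(env.close_job())
E
```

```text
the job is handed in; nothing more can be done
None
```

I handed the job in at about 19 s of the 66 s allowed. The holder and lamp both stand centred in their outlines with the flame over the bar, and the toggle is on; the final picture showed this, but no verdict came back.

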